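# Put the microscope optics away in their holders

### The job

Put the loose microscope optics away: stand the tall eyepiece in the narrowest of the three round holders, the short wide eyepiece in the middle-sized one and the lens in the widest, and only once the lens sits in its holder, put the knobbed cap over it. Keep all four upright and set them down gently instead of letting them drop. Leave the gear, the bottle and the screwdriver where they are.

Things in the scene. Friction and masses are not known exactly. Their poses are not given: they have to be found in the camera images.
- tall_eyepiece: Tall slim black eyepiece, loose, standing upright on the bench, about 140 g, 90 mm high, round. From below: barrel 26 mm diameter up to 34 mm, body 36 mm diameter from 36 to 66 mm (grip here), eyecup 32 mm diameter up to 90 mm. Origin: centre of its underside, z up along its axis.
- wide_eyepiece: Short wide black eyepiece, loose, standing upright on the bench, about 180 g, 58 mm high, round. From below: barrel 44 mm diameter up to 24 mm, body 54 mm diameter from 26 to 46 mm (grip here), eyecup 48 mm diameter up to 58 mm. Origin: centre of its underside, z up along its axis.
- aux_lens: Auxiliary objective lens: a plain black cylinder 64 mm in diameter and 42 mm high with two thin steel bands and a large glass on top, loose, standing on the bench glass up, about 250 g. Origin: centre of its underside, z up along its axis.
- lens_cap: Flat black round lens cap, loose, lying open side down on the bench, about 60 g: a disc 84 mm in diameter (underside at 10 mm, top at 14 mm) with a skirt below it, 80 mm inside diameter, and a central knob 18 mm in diameter from 14 to 36 mm height (grip here). Fits loosely over the lens. Origin: centre of the skirt's lower edge, z up; on the lens it is 32 mm above the lens's origin.
- narrow_holder: Narrowest round open aluminium holder, 50 mm outside and 42 mm inside diameter, fixed to the bench, does not move; its rim stands 16 mm above the bench and its flat floor 4 mm above the bench (12 mm deep), wall 4 mm. Origin: centre of its underside, on the bench, z up.
- middle_holder: Middle-sized round open aluminium holder, 68 mm outside and 60 mm inside diameter, fixed to the bench, does not move; its rim stands 16 mm above the bench and its flat floor 4 mm above the bench (12 mm deep), wall 4 mm. Origin: centre of its underside, on the bench, z up.
- wide_holder: Widest round open aluminium holder, 90 mm outside and 82 mm inside diameter, fixed to the bench, does not move; its rim stands 16 mm above the bench and its flat floor 4 mm above the bench (12 mm deep), wall 4 mm. Origin: centre of its underside, on the bench, z up.
- gear: Bystander: small steel spur gear lying flat, loose, 54 mm over the teeth, 14 mm thick with a 20 mm hub up to 20 mm height. Origin: centre of its underside. Leave it.
- bottle: Bystander: small clear bottle of lens cleaner, loose, standing, 44 mm diameter, 110 mm high. Origin: centre of its underside. Leave it.
- screwdriver: Bystander: screwdriver 170 mm long lying on the bench beyond the work, across it. Origin under its middle, x along its length towards the tip. Leave it.
Things that resemble listed ones, but are neither listed nor needed, are in the scene too. Leave any turquoise look-alike of the wide_holder alone.

How it is judged (in metres and radians):
On the way, in this order (a step that is already met when the one before it is completed fails the run):
1. the lens stands in the widest holder, let go (horizontal distance between aux_lens and wide_holder below 0.012 m and z of aux_lens in the frame of wide_holder between 0.001 and 0.008 m and angle between aux_lens's own z axis and vertical below 0.12 rad and contact force between aux_lens and the fingers below 0.05 N), for 0.2 s.
2. after that, the cap sits over the lens, let go, with the lens still in the widest holder (horizontal distance between aux_lens and wide_holder below 0.012 m and z of aux_lens in the frame of wide_holder between 0.001 and 0.008 m and angle between each of aux_lens, lens_cap's own z axis and vertical below 0.12 rad and horizontal distance between lens_cap and aux_lens below 0.012 m and z of lens_cap in the frame of aux_lens between 0.028 and 0.036 m and contact force between lens_cap and the fingers below 0.05 N), for 0.2 s.
At the end, for the whole second after the job is handed in: Tall eyepiece in the narrowest holder, wide one in the middle, lens in the widest (each within 12 mm of centre, origin 1 to 8 mm above the holder's), cap over the lens (within 12 mm, origin 28 to 36 mm above the lens's); all upright within 0.12 rad, released, at rest (all of step 2 and horizontal distance between tall_eyepiece and narrow_holder below 0.012 m and z of tall_eyepiece in the frame of narrow_holder between 0.001 and 0.008 m and angle between each of tall_eyepiece, wide_eyepiece's own z axis and vertical below 0.12 rad and horizontal distance between wide_eyepiece and middle_holder below 0.012 m and z of wide_eyepiece in the frame of middle_holder between 0.001 and 0.008 m and contact force between each of tall_eyepiece, wide_eyepiece, aux_lens and the fingers below 0.05 N and linear speed of each of tall_eyepiece, wide_eyepiece, aux_lens, lens_cap below 0.02 m/s); the robot touches nothing.
It fails at once if an optic or the cap is tipped over (more than 0.6 rad) (angle between any of tall_eyepiece, wide_eyepiece, aux_lens, lens_cap's own z axis and vertical above 0.6 rad).
It fails at once if an optic or the cap is let fall (over 0.6 m/s while not in the fingers, a drop of about 2 cm) ((contact force between tall_eyepiece and the fingers below 0.05 N and linear speed of tall_eyepiece above 0.6 m/s) or (contact force between wide_eyepiece and the fingers below 0.05 N and linear speed of wide_eyepiece above 0.6 m/s) or (contact force between aux_lens and the fingers below 0.05 N and linear speed of aux_lens above 0.6 m/s) or (contact force between lens_cap and the fingers below 0.05 N and linear speed of lens_cap above 0.6 m/s)).
It fails at once if the gear, bottle or screwdriver is moved by more than 20 mm (distance of any of gear, bottle, screwdriver from where it was at the start of the episode above 0.02 m).
It also fails if it takes over 104 s, if anything falls off the work surface, if the arm or the gripper's body presses on something with over 40 N, if the wrist force passes 120 N, or if a joint passes its speed limit or range.

### The arm

A 7-joint arm with a two-finger parallel gripper is mounted at the origin on the work surface. World frame = base frame: x ahead of the robot, y to its left, z up, the work surface at z = 0. Lengths are in mm, angles in rad, forces in N, time in s.
With the tool pointing down it reaches from about 400 to 900 mm from the base axis. Payload 5.6 kg.
Tool frame: the origin (TCP) lies midway between the tips of the shut fingers; the grasp point (between the pads) lies 19 mm behind it; z points along the fingers, y is the line along which they close (so a half turn about z gives the same grasp; the last joint's range is limited). The gripper opens to 92 mm and grips with 3 to 60 N. Pads are 20 mm wide; open, the fingers measure 128 mm over their backs; the gripper's body (75 mm by 189 mm) begins 69 mm behind the grasp point.
Start: joints at [-1.385, 0.468, -0.012, 1.603, 0.006, 1.071, -0.056], TCP at [147.469, 633.059, 181.992] pointing down, gripper open.
Joint ranges: [-2.53, 2.53], [-0.31, 2.02], [-1.57, 1.55], [0.28, 2.44], [-1.29, 4.43], [0.15, 1.84], [-2.92, 2.92]. Speed limits (rad/s): [2.57, 2.57, 3.14, 3.14, 3.14, 3.14, 3.14].

### API

Orientations are given as a rotation vector (axis times angle).
In Python, from cell import robot, grip, kin, viewer gives the robot as it stands. Calls block until the motion is done:
- robot.movep(position, orientation): joint-space move of the TCP to a pose.
- robot.servo_line(position, feed=150, rotation=None): straight line of the TCP; rotation=None keeps the orientation; feed is the mean speed in mm/s.
- robot.goto_joints(angles): joint-space move.
- grip(opening, newtons=None): opening from 0.0 (shut) to 1.0 (fully open); newtons is the grip in N (None keeps the last); returns when the fingers have stopped.
- robot.hold(seconds).
- kin.ik(position, orientation): joint angles nearest the present ones, or None.
- robot.observe(): the state.
- viewer.read_camera(name): name is "scene" or "top" or "wrist"; returns the picture (384x512x3 uint8, red, green, blue); there is no depth.
- viewer.camera_info(name): a dict with "camera_matrix" (3x3 intrinsics, pixels), "R" (3x3) and "t" (3): a world point X has camera coordinates R X + t. Camera axes: x right, y down, z forward; pixel columns grow to the right and rows downward; lengths in mm; the calibration is good to about 2 mm. A picture is of the moment at which its call begins: read the wrist's pose just before it. camera_info takes no time and is no camera call; for the wrist camera it gives the pose at the moment of the call.
A pose or a line that the arm cannot do raises robot.IKError and nothing moves.
- robot.job_done(): hands the job in; it is judged then, once.
Trained networks look in the newest picture that a camera, given by its name, has taken for a name from the list of things; names that differ only in an ending like _2 or _b are one class to them, and where a whole thing is asked for, a point or a joint stands for the part that bears it (a point fixed in the world has none). Each returns a list of dicts, best first, with "confidence" (0 to 1); they miss things now and then, are a little off and sometimes report something else, mostly with a low value. They report only what shows in the picture. A call takes as long as a camera call. They do not tell look-alikes from the thing itself.
- viewer.silhouettes(name, camera): "mask" (384x512 bool, what is visible of it).
- viewer.pinpoint(name, camera): "at" ([x, y, z] in mm, in the coordinates of the camera as it stood for that picture, good to about 4 mm: a listed point, or the origin of a listed thing).
The state is a dict: "t": time; "joints": joint angles; "joint_velocities": joint speeds; "joint_torque": joint torques, N m; "tcp_pos": TCP position; "tcp_rot": TCP orientation; "contact_force": force on the tool from outside, world axes, zero at the start; "wrist_torque": the same for the moment, N m; "grip_width": opening from 0.0 (shut) to 1.0 (fully open); "grip_force": force on a finger pad.
Only numpy, scipy, OpenCV 4.12 (cv2) and the standard library are available. Lean on these libraries where they do the work, as an engineer would, in place of code of your own. Each camera call takes 0.05 s, during which the arm holds its last target. There are 200 camera calls.

## Working session

There is one attempt and no reset: what is moved stays moved. The work goes in short steps, each a Python script; the robot and the scene stay as the last script left them, time stands still between calls to the robot, and variables do not carry over. Pictures are saved under pics/ and viewed, at most 16 in all, crops included, and the job is handed in when it is done.

```bash
mkdir -p pics; ls; cat > h.py <<'E'
import numpy as np, cv2
from cell import robot, grip, kin, viewer
def world(cam, p):
    c=viewer.camera_info(cam); return np.array(c["R"]).T@(np.array(p)-np.array(c["t"]))
def find(cam,names):
    for n in names:
        for d in viewer.pinpoint(n,cam):
            if d["confidence"]>.2: print(cam,n,round(d["confidence"],2),world(cam,d["at"]).round(1))
def shot(cam,f):
    im=viewer.read_camera(cam); cv2.imwrite("pics/"+f,im[...,::-1]); return im
NAMES="tall_eyepiece wide_eyepiece aux_lens lens_cap narrow_holder middle_holder wide_holder gear bottle screwdriver".split()
E
python3 - <<'E'
from h import *
a=shot("top","top.png"); find("top",NAMES)
b=shot("scene","scene.png"); find("scene",NAMES[:7])
for c in("top","scene"):
    i=viewer.camera_info(c); print(np.round(-np.array(i["R"]).T@np.array(i["t"])))
s=robot.observe(); print(s["t"],s["tcp_rot"],s["contact_force"])
E
```

```text
pics
top tall_eyepiece 0.72 [ 624.3 -242.6    1.4]
top wide_eyepiece 0.69 [455.6 -75.2  -1. ]
top aux_lens 0.57 [630.5 -86.6  -2.5]
top aux_lens 0.52 [622.6 247.7   1.4]
top lens_cap 0.74 [494.4 449.4  -4.8]
top lens_cap 0.7 [ 458.8 -248.    -2. ]
top narrow_holder 0.82 [621.2 247.7   1.2]
top middle_holder 0.6 [644.7  89.1  -1.1]
top wide_holder 0.83 [438.8 101.1   2.1]
top wide_holder 0.6 [339.3 219.5  -1.8]
top gear 0.49 [461.7 252.   -3. ]
top bottle 0.9 [490.  452.1  -5.1]
top screwdriver 0.54 [ 7.531e+02  5.950e+01 -7.000e-01]
scene tall_eyepiece 0.69 [ 628.7 -243.3    2.9]
scene wide_eyepiece 0.94 [454.  -83.1  -1.1]
scene aux_lens 0.84 [ 6.306e+02 -8.860e+01  3.000e-01]
scene lens_cap 0.74 [ 458.3 -245.8   -0.7]
scene narrow_holder 0.59 [ 6.223e+02  2.520e+02 -5.000e-01]
scene middle_holder 0.86 [644.8  90.3   2.4]
scene wide_holder 0.88 [437.1  99.9  -0.6]
scene wide_holder 0.86 [ 343.3 -120.3   -1.1]
scene wide_holder 0.59 [344.5 215.1   0.7]
scene wide_holder 0.46 [ 626.6 -247.3    3. ]
[ 400.   73. 1034.]
[1162.  -54. 1043.]
0.95 [3.58687714e-01 3.12096227e+00 7.74991626e-05] [ 0.36840023  0.36906821 -0.01479155]
```

View pics/top.png

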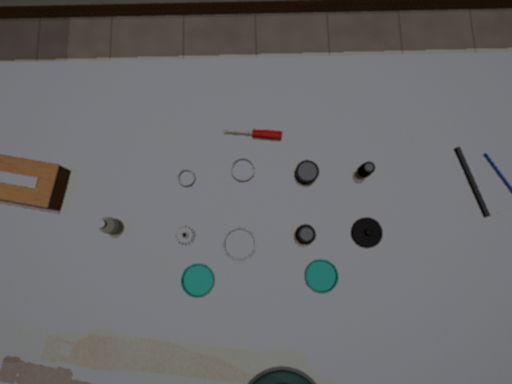

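View pics/scene.png

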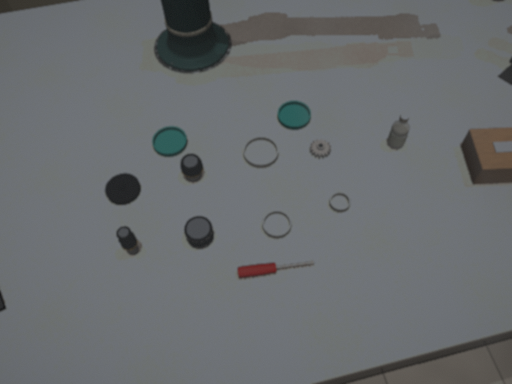

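The top view shows silver rings: narrow at (187,178), middle at (243,170) and wide at (240,243). The turquoise look-alikes are at (198,280) and (321,276). The lens is at (307,172), the wide eyepiece at (306,234), the tall one at (366,170) and the cap at (367,233). The scene view agrees. Next I look at the wide holder and the lens with the wrist camera.

```bash
cat >> h.py <<'E'
DOWN=np.array([0,np.pi,0])
def ray_hit(cam,uv,z):
    c=viewer.camera_info(cam);R=np.array(c["R"]);C=-R.T@np.array(c["t"])
    d=R.T@np.linalg.inv(c["camera_matrix"])@np.array([*uv,1.]);return (C+d*(z-C[2])/d[2])[:2]
def ring(cam,name,z,near):
    """centre of the circle at height z around the silhouette whose ground position is nearest"""
    out=[]
    for d in viewer.silhouettes(name,cam):
        m=d["mask"].astype(np.uint8)
        cs,_=cv2.findContours(m,cv2.RETR_EXTERNAL,cv2.CHAIN_APPROX_NONE)
        c=max(cs,key=cv2.contourArea)[:,0]
        P=np.float32([ray_hit(cam,p,z) for p in cv2.convexHull(c)[:,0]])
        (x,y),r=cv2.minEnclosingCircle(P)
        if np.hypot(x-near[0],y-near[1])<60: print(cam,name,round(d["confidence"],2),"xy %.1f %.1f r %.1f"%(x,y,r))
E
python3 - <<'E'
from h import *
for p in [(455,-79),(630,-88),(626,-243),(459,-247),(622,250),(645,90),(438,100)]:
    print(p,[None if kin.ik([*p,z],DOWN) is None else kin.ik([*p,z],DOWN)[[0,6]].round(2) for z in(15,220)])
robot.movep([438,100,230],DOWN)
shot("wrist","w1.png"); find("wrist",["wide_holder"]); ring("wrist","wide_holder",16,(438,100))
find("wrist",["middle_holder"]); ring("wrist","middle_holder",16,(645,90))
robot.movep([630,-88,230],DOWN)
shot("wrist","w2.png"); find("wrist",["aux_lens","wide_eyepiece","tall_eyepiece"]); ring("wrist","aux_lens",42,(630,-88))
print(robot.observe()["t"], robot.observe()["tcp_pos"])
E
python3 -c "
import cv2;a=[cv2.imread('pics/w%d.png'%i) for i in(1,2)];cv2.imwrite('pics/w12.png',cv2.resize(cv2.hconcat(a),(800,300)))"
```

```text
(455, -79) [array([-0.2 ,  1.94]), array([-0.64,  1.77])]
(630, -88) [array([-0.2 ,  1.94]), array([-0.46,  1.96])]
(626, -243) [array([0.01, 2.2 ]), array([-0.3 ,  2.31])]
(459, -247) [array([-0.09,  2.5 ]), array([-0.5 ,  2.38])]
(622, 250) [array([-0.53,  1.24]), array([-0.59,  1.22])]
(645, 90) [array([-0.34,  1.53]), array([-0.48,  1.53])]
(438, 100) [array([-0.47,  1.42]), array([-0.7 ,  1.31])]
wrist wide_holder 0.91 [438.9 100.2   3.2]
wrist wide_holder 0.84 [ 3.452e+02 -1.129e+02  1.000e-01]
wrist wide_holder 0.73 [ 3.497e+02  2.120e+02 -3.000e-01]
wrist wide_holder 0.55 xy 438.3 104.1 r 46.7
wrist middle_holder 0.78 [649.7  88.8   2.2]
wrist middle_holder 0.91 xy 642.5 89.0 r 36.9
wrist aux_lens 0.88 [632.  -85.1   3.1]
wrist wide_eyepiece 0.56 [459.5 -75.2   1.2]
wrist tall_eyepiece 0.93 [ 630.5 -239.7    1.1]
wrist aux_lens 0.83 xy 630.1 -90.0 r 33.6
4.675 [629.85684172 -86.62906333 230.39789128]
```

View pics/w12.png

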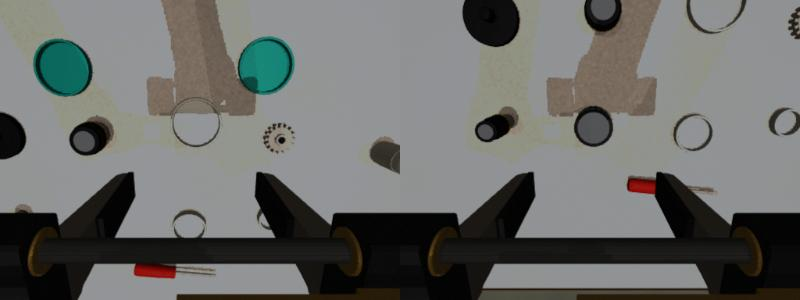

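The wrist views agree with the estimates: wide holder at about (438,101) and lens at about (630.7,-87.5). Picking up and placing the lens now.

```bash
cat >> h.py <<'E'
def st(tag=""):
    robot.hold(.15); s=robot.observe()
    print(tag,"t%.1f"%s["t"],"tcp",np.round(s["tcp_pos"],1),"F",np.round(s["contact_force"],1),"w%.3f f%.1f"%(s["grip_width"],s["grip_force"])); return s
def pick(xy,z,N,op=1.0):
    grip(op); robot.servo_line([*xy,z+80],200); robot.servo_line([*xy,z],80); st("at")
    grip(0.0,N); st("gripped"); robot.servo_line([*xy,z+100],120); st("lifted")
def carry(xy,z):
    """z: tcp height when seated; stops 15 mm above"""
    robot.servo_line([*xy,z+100],200); robot.servo_line([*xy,z+15],100); st("above")
E
python3 - <<'E'
from h import *
pick((630.7,-87.5),16,25)
carry((438.3,101),20)
shot("wrist","w3.png"); shot("scene","s3.png"); find("scene",["aux_lens","wide_holder"])
E
```

```text
at t7.0 tcp [631.1 -87.5  16.6] F [-0.2  0.   0. ] w1.001 f0.0
gripped t8.5 tcp [630.7 -87.5  16. ] F [-1.2 -0.3 -0.4] w0.003 f0.0
lifted t9.6 tcp [630.1 -87.5 115. ] F [ 0.4 -0.4  0.2] w0.002 f0.0
above t12.3 tcp [438.8 101.3  35.6] F [-0.3  0.9 -0.1] w0.004 f0.0
scene wide_holder 0.86 [342.6 217.8  -0.4]
scene wide_holder 0.76 [437.7 100.5   0.9]
scene wide_holder 0.62 [ 347.2 -118.9   -2.1]
```

View pics/w3.png

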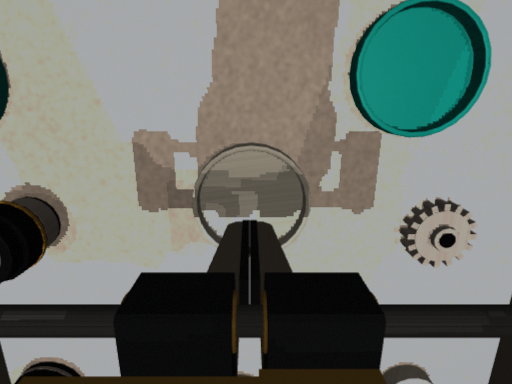

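The fingers shut on nothing: the wrist view shows them empty, with tips at (250,225) and the wide ring centred at (252,195). I need to find the lens.

```bash
python3 - <<'E'
from h import *
robot.servo_line([438,101,150],200); robot.movep([560,-20,230],DOWN); st()
shot("wrist","w4.png"); find("wrist",NAMES[:4]+["middle_holder","wide_holder"]); 
shot("top","t4.png"); find("top",NAMES[:4])
i=viewer.camera_info("wrist"); R=np.array(i["R"]);print((-R.T@i["t"]).round(1), R.round(3).tolist(), np.array(i["camera_matrix"]).round().tolist())
a=[cv2.imread('pics/%s.png'%n) for n in('w4','t4')];cv2.imwrite('pics/wt4.png',cv2.resize(cv2.hconcat(a),(800,300)))
E
```

```text
t14.2 tcp [558.7 -18.1 228.8] F [-0.6  0.4 -0.3] w0.005 f0.0
wrist tall_eyepiece 0.68 [ 624.8 -243.6   -1. ]
wrist wide_eyepiece 0.97 [456.7 -75.7   0.8]
wrist aux_lens 0.69 [634.9 -86.6   1. ]
wrist lens_cap 0.73 [ 463.9 -248.3    1.7]
wrist lens_cap 0.37 [465.8 249.7  -1.1]
wrist middle_holder 0.97 [649.5  86.9   0. ]
wrist wide_holder 0.96 [441.2 100.    3.2]
top tall_eyepiece 0.48 [ 626.6 -242.7   -1.7]
top lens_cap 0.92 [ 4.563e+02 -2.458e+02  4.000e-01]
[484.4 -20.3 432.9] [[-0.0, 1.0, -0.0], [0.962, 0.0, 0.275], [0.275, 0.0, -0.962]] [[312.0, 0.0, 249.0], [0.0, 312.0, 189.0], [0.0, 0.0, 1.0]]
```

View pics/wt4.png

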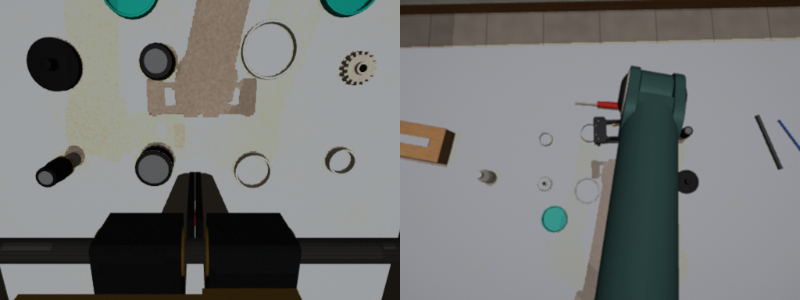

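The lens is still at about (630,-88) (wrist px (197,209) full-scale), so the fingers never enclosed it. I'll check the real tip position against the reported TCP in the scene view.

```bash
cat >> h.py <<'E'
def proj(cam,P):
    c=viewer.camera_info(cam); q=np.array(c["camera_matrix"])@(np.array(c["R"])@np.array(P,float)+c["t"]); return q[:2]/q[2]
E
python3 - <<'E'
from h import *
grip(0.0)
robot.movep([630.7,-87.5,90],DOWN); s=st()
im=shot("scene","s5.png")[...,::-1].copy()
p=s["tcp_pos"]
def mk(P,c): 
    u=proj("scene",P); print(u.round(1)); cv2.circle(im,tuple(np.int32(u)),1,c,-1)
mk(p,(0,0,255)); mk([p[0],p[1],42],(0,255,255)); mk([630.7,-87.5,0],(0,255,0))
u=np.int32(proj("scene",p)); cv2.imwrite("pics/s5c.png",cv2.resize(im[max(0,u[1]-75):u[1]+75,u[0]-100:u[0]+100],(800,600),interpolation=cv2.INTER_NEAREST))
E
```

```text
t15.8 tcp [631.8 -86.2  92.1] F [ 0.1 -0.1  0.4] w0.003 f0.0
[195.9 217.9]
[198.7 228.5]
[200.4 236.4]
```

View pics/s5c.png

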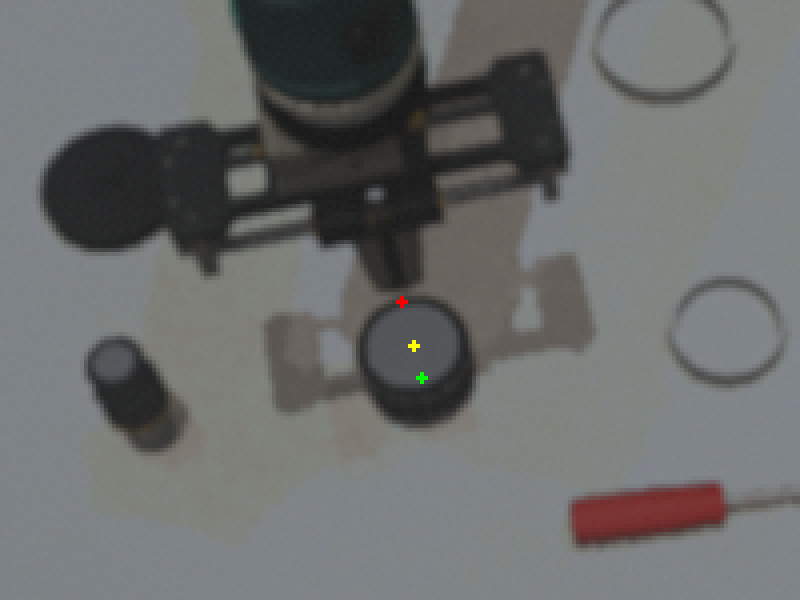

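The drawn fingertips end at crop (393,287), and the reported TCP projects to (402,301). The real tips therefore seem about 15–20 mm higher than reported. I'll measure this by touching bare bench.

```bash
python3 - <<'E'
from h import *
robot.servo_line([545,-165,110],200); robot.servo_line([545,-165,8],120); s=st()
z=8
while z>-45:
    z-=2; robot.servo_line([545,-165,z],30); robot.hold(.03); s=robot.observe()
    if s["contact_force"][2]>3: break
print(z); s=st(); robot.servo_line([545,-165,60],100)
E
```

```text
t17.8 tcp [ 545.7 -165.1    8.8] F [-0.3  0.  -0.3] w0.008 f0.0
-34
 t23.9 tcp [ 545.  -164.9  -32.2] F [-5.3  2.6 18.6] w0.004 f9.1
```

Contact comes at a reported z of about -32, so the real tips are about 31.5 mm above the reported TCP. I'll apply that correction and retry the lens; any horizontal offset cancels between pick and place.

```bash
cat >> h.py <<'E'
DZ=-31.5   # reported TCP z minus true fingertip height (measured by touching the bench)
def upto(xy,z): robot.servo_line([*xy,z+DZ],200)
def pick(xy,z,N,op=1.0):
    grip(op); upto(xy,z+75); robot.servo_line([*xy,z+DZ],90); st("at")
    grip(0.0,N); s=st("gripped"); robot.servo_line([*xy,z+25+DZ],80); return st("lifted")
E
python3 - <<'E'
from h import *
upto((545,-165),115); upto((629,-87.5),100)
pick((629,-87.5),17,25)
shot("wrist","w6.png"); shot("scene","s6.png")
a=[cv2.imread('pics/%s.png'%n) for n in('w6','s6')]; a[1]=cv2.resize(a[1][130:290,60:273],(512,384)); cv2.imwrite('pics/ws6.png',cv2.resize(cv2.hconcat(a),(800,300)))
E
```

```text
at t28.7 tcp [629.5 -87.5 -13.8] F [ 0.1 -0.   0.4] w0.999 f0.0
gripped t29.4 tcp [629.1 -87.6 -14.4] F [-0.4 -1.3  1. ] w0.692 f25.0
lifted t30.0 tcp [628.6 -87.3  10.2] F [-0.3 -0.6 -2.5] w0.689 f25.0
```

View pics/ws6.png

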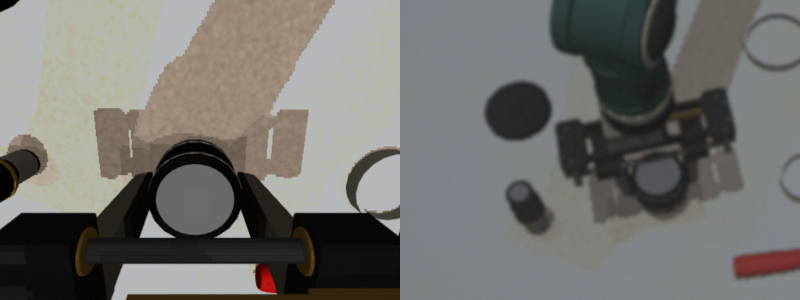

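The lens is held: width 63.5 mm, and the picture shows it between the pads, centred at about (250,255) full-scale. Carrying it to the wide holder.

```bash
python3 - <<'E'
from h import *
T=(436.7,101.5)
upto((629,-87.5),57); upto(T,57); robot.servo_line([*T,33+DZ],80); st()
shot("wrist","w7.png"); find("wrist",["aux_lens","wide_holder"]); ring("wrist","wide_holder",16,T); ring("wrist","aux_lens",54,T)
shot("scene","s7.png"); find("scene",["aux_lens","wide_holder"])
a=[cv2.imread('pics/%s.png'%n) for n in('w7','s7')]; a[1]=cv2.resize(a[1][90:210,180:340],(512,384)); cv2.imwrite('pics/ws7.png',cv2.resize(cv2.hconcat(a),(800,300)))
E
```

```text
t32.5 tcp [437.1 101.4   1.8] F [ 0.5 -0.1 -1.8] w0.692 f25.0
wrist aux_lens 0.68 [437.2 106.   18.5]
wrist wide_holder 0.66 [3.474e+02 2.144e+02 3.000e-01]
wrist wide_holder 0.63 xy 433.8 102.6 r 43.9
wrist aux_lens 0.96 xy 436.0 101.8 r 37.5
scene aux_lens 0.8 [440.3 104.   18.6]
scene aux_lens 0.41 [438.7 104.5   2.5]
scene wide_holder 0.79 [438.9 101.7   2.5]
scene wide_holder 0.66 [ 341.8 -116.7   -0.7]
scene wide_holder 0.63 [ 3.434e+02  2.147e+02 -2.000e-01]
```

View pics/ws7.png

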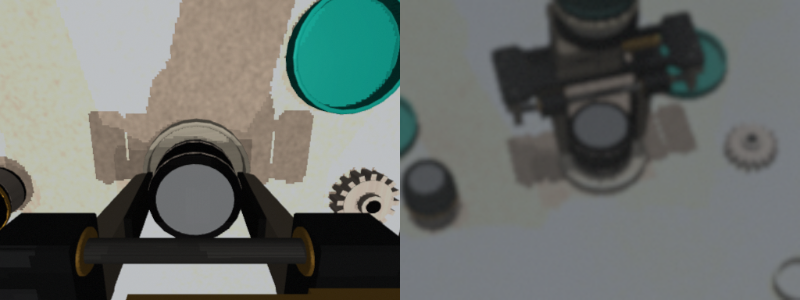

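The lens hovers over the wide ring (ring centre near (250,200) in the wrist picture), about 2–3 mm too far in +y. I'll shift it, lower it gently and release.

```bash
cat >> h.py <<'E'
def place(T,z,zmin):
    """lower from z until the tool feels the floor or zmin (true tip height), then let go"""
    robot.servo_line([*T,z+DZ],60); f0=st("pre")["contact_force"][2]
    while z>zmin:
        z-=1; robot.servo_line([*T,z+DZ],30); robot.hold(.04)
        if robot.observe()["contact_force"][2]-f0>4: break
    print("touch at",z); grip(1.0); st("open"); robot.servo_line([*T,z+60+DZ],150)
E
python3 - <<'E'
from h import *
T=(437,99.8)
robot.servo_line([*T,33+DZ],60); place(T,24,20)
upto(T,130); st()
shot("wrist","w8.png"); find("wrist",["aux_lens","wide_holder"]); ring("wrist","wide_holder",16,T); ring("wrist","aux_lens",46,T)
shot("scene","s8.png"); find("scene",["aux_lens","wide_holder"])
find("wrist",["lens_cap"])
a=[cv2.imread('pics/%s.png'%n) for n in('w8','s8')]; a[1]=cv2.resize(a[1][90:210,180:340],(512,384)); cv2.imwrite('pics/ws8.png',cv2.resize(cv2.hconcat(a),(800,300)))
E
```

```text
pre t33.5 tcp [437.   99.7  -7.6] F [ 0.4  0.8 -2.1] w0.691 f25.0
touch at 20
open t35.5 tcp [437.   99.8 -11.5] F [-0.7 -0.2 -0.5] w0.998 f0.0
 t36.5 tcp [435.9  99.5  97.3] F [ 0.5 -0.1 -0.5] w0.999 f0.0
wrist aux_lens 0.69 [436.3 101.9   3.9]
wrist aux_lens 0.58 [ 4.597e+02 -7.660e+01 -4.000e-01]
wrist wide_holder 0.85 [348.5 212.8   2. ]
wrist wide_holder 0.75 [ 347.5 -115.5    2.2]
wrist wide_holder 0.81 xy 438.8 102.5 r 45.6
wrist aux_lens 0.9 xy 437.8 99.9 r 34.4
scene aux_lens 0.87 [436.6 101.3   5.7]
scene wide_holder 0.95 [ 342.8 -117.    -3. ]
scene wide_holder 0.78 [344.5 213.8   0. ]
scene wide_holder 0.75 [437.4 101.3   1.9]
```

View pics/ws8.png

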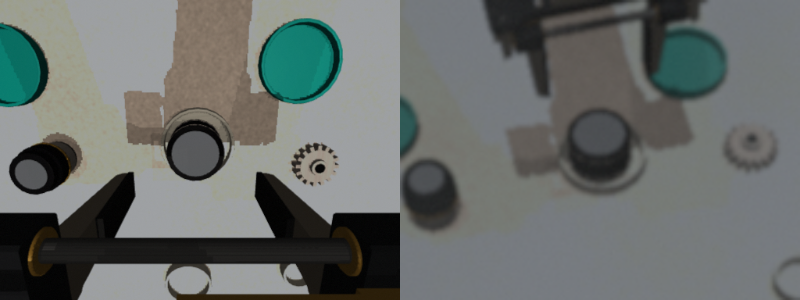

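The lens sits inside the wide ring, within about 2 mm of centre (lens z ≈ 4). Next, the cap.

```bash
python3 - <<'E'
from h import *
upto((458,-246.8),130); grip(0.6); st()
shot("wrist","w9.png"); find("wrist",["lens_cap","wide_eyepiece","tall_eyepiece"]); ring("wrist","lens_cap",14,(458,-247))
P=(457.5,-246.8)
s=pick(P,17.5,15,op=0.6)
shot("wrist","w10.png"); shot("scene","s10.png"); find("scene",["lens_cap"]); find("wrist",["lens_cap"])
E
```

```text
t39.7 tcp [ 458.  -246.8   98.5] F [ 0.1 -1.2 -0.4] w0.595 f0.0
wrist lens_cap 0.72 [ 461.2 -248.4    1.3]
wrist wide_eyepiece 0.97 [ 4.599e+02 -7.750e+01  4.000e-01]
wrist lens_cap 0.69 xy 461.3 -249.2 r 43.2
at t41.7 tcp [ 458.  -246.9  -13.5] F [ 0.8 -0.  -0.4] w0.599 f0.0
gripped t42.5 tcp [ 457.6 -246.9  -14. ] F [-0.5 -0.   0.4] w0.193 f15.0
lifted t43.1 tcp [ 457.3 -246.5   10.8] F [-0.2 -0.3 -0.3] w0.191 f15.0
scene lens_cap 0.91 [ 459.1 -245.1   28.9]
wrist lens_cap 0.63 [ 459.6 -245.1   24.5]
```

```bash
python3 - <<'E'
from h import *
T=(436,99.8)
upto((457.5,-246.8),110); upto(T,110); robot.servo_line([*T,72+DZ],80); st()
shot("wrist","w11.png"); shot("scene","s11.png"); find("scene",["lens_cap","aux_lens","wide_holder"]); find("wrist",["lens_cap","aux_lens"])
a=[cv2.imread('pics/%s.png'%n) for n in('w11','s11')]; a[1]=cv2.resize(a[1][90:210,180:340],(512,384)); cv2.imwrite('pics/ws11.png',cv2.resize(cv2.hconcat(a),(800,300)))
E
```

```text
t46.4 tcp [436.4  99.9  40.9] F [-0.1 -0.4 -0.9] w0.188 f15.0
scene lens_cap 0.68 [439.  100.2  59.1]
scene lens_cap 0.43 [756.9  61.3  -2.7]
scene aux_lens 0.28 [438.  102.5   1.8]
scene wide_holder 0.82 [440.8 101.2   0.8]
scene wide_holder 0.73 [ 344.1 -115.7   -2.2]
scene wide_holder 0.64 [ 3.460e+02  2.171e+02 -2.000e-01]
wrist lens_cap 0.84 [441.7 103.2  55.4]
```

View pics/ws11.png

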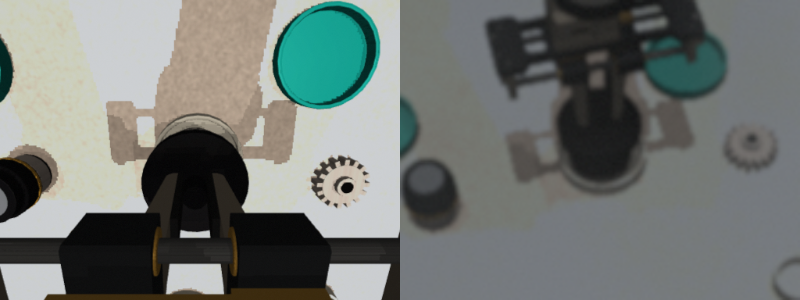

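The cap is level and centred over the lens, about 1.5 mm too far in +x. I'll shift it, lower it and release.

```bash
python3 - <<'E'
from h import *
T=(434.9,99.8)
robot.servo_line([*T,70+DZ],60); place(T,57,52)
shot("wrist","w12.png"); find("wrist",["lens_cap"]); shot("scene","s12.png"); find("scene",["lens_cap","wide_eyepiece"])
a=[cv2.imread('pics/%s.png'%n) for n in('w12','s12')]; a[1]=cv2.resize(a[1][90:210,160:320],(512,384)); cv2.imwrite('pics/ws12.png',cv2.resize(cv2.hconcat(a),(800,300)))
E
```

```text
pre t47.5 tcp [435.   99.7  25.5] F [-0.2 -0.5 -1.1] w0.193 f15.0
touch at 53
open t50.0 tcp [434.9  99.8  21.5] F [-0.2 -0.5  0.3] w0.998 f0.0
wrist lens_cap 0.67 [438.2 102.   32.6]
scene lens_cap 0.91 [434.7  99.9  39.8]
scene wide_eyepiece 0.62 [454.  -81.9   0.5]
```

View pics/ws12.png

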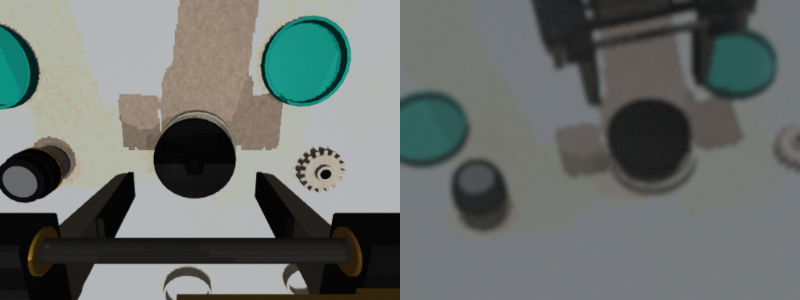

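The cap is seated (contact at the expected height, z ≈ 36, level). Next, the wide eyepiece.

```bash
python3 - <<'E'
from h import *
P=(454.8,-79)
upto((434.9,99.8),125); upto(P,110); pick(P,18,20)
T=(644.3,88)
upto(P,110); upto(T,90); robot.servo_line([*T,36+DZ],80); st()
shot("wrist","w13.png"); shot("scene","s13.png"); find("scene",["wide_eyepiece","middle_holder"]); find("wrist",["wide_eyepiece","middle_holder"]); ring("wrist","middle_holder",16,T)
a=[cv2.imread('pics/%s.png'%n) for n in('w13','s13')]; a[1]=cv2.resize(a[1][165:285,200:360],(512,384)); cv2.imwrite('pics/ws13.png',cv2.resize(cv2.hconcat(a),(800,300)))
E
```

```text
at t53.7 tcp [455.3 -78.9 -13. ] F [-0.1  0.3  0.3] w1.002 f0.0
gripped t54.5 tcp [454.9 -78.6 -13.5] F [-0.4  1.3  1.3] w0.577 f20.0
lifted t55.1 tcp [454.5 -79.   11.2] F [-0.3  0.7 -2.2] w0.580 f20.0
 t58.0 tcp [644.8  88.1   5.1] F [ 0.1 -0.2 -1.9] w0.579 f20.0
scene wide_eyepiece 0.95 [646.9  81.7  16.3]
scene middle_holder 0.71 [645.7  90.3  -1.8]
wrist wide_eyepiece 0.92 [643.2  85.3  19.9]
wrist middle_holder 0.82 xy 643.0 89.7 r 32.8
```

View pics/ws13.png

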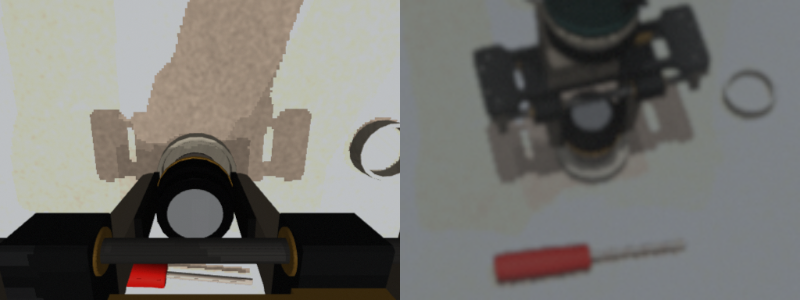

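The eyepiece is held by its body (53 mm) over the middle ring, which shows at about (252,200) in the wrist picture. I'll shift 1 mm in y and place it.

```bash
python3 - <<'E'
from h import *
T=(644.3,89.2)
robot.servo_line([*T,34+DZ],60); place(T,25,20.5)
upto(T,110); shot("wrist","w14.png"); find("wrist",["wide_eyepiece","middle_holder","narrow_holder"]); ring("wrist","narrow_holder",16,(622,250))
P=(625.5,-243.3)
upto(P,150); grip(0.8); shot("wrist","w15.png"); find("wrist",["tall_eyepiece"]); shot("scene","s14.png"); find("scene",["wide_eyepiece","middle_holder"])
st()
a=[cv2.imread('pics/%s.png'%n) for n in('w15','w14')]; cv2.imwrite('pics/ws14.png',cv2.resize(cv2.hconcat(a),(800,300)))
E
```

```text
pre t59.1 tcp [644.4  89.1  -6.5] F [ 0.1 -0.7 -1.3] w0.577 f20.0
touch at 21
open t61.1 tcp [644.3  89.2 -10.5] F [ 0.1 -0.9 -0. ] w0.999 f0.0
wrist wide_eyepiece 0.87 [646.3  86.9   2.3]
wrist narrow_holder 0.81 xy 624.5 245.3 r 28.1
scene wide_eyepiece 0.75 [645.5  83.8   2. ]
scene middle_holder 0.81 [ 6.441e+02  9.030e+01 -3.000e-01]
 t64.9 tcp [ 625.5 -243.3  118.5] F [ 0.9  0.2 -0.4] w0.798 f0.0
```

View pics/ws14.png

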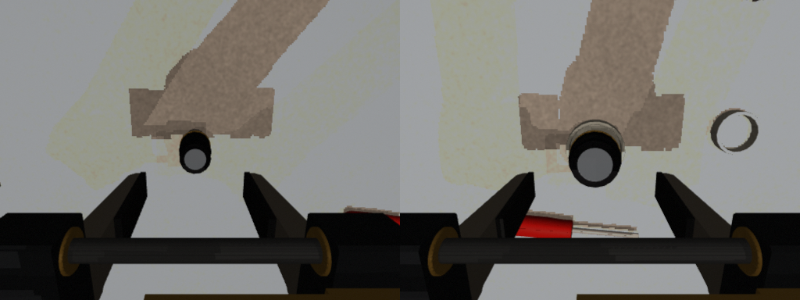

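The wide eyepiece stands in the middle ring (pic right, (596,150)). The tall one is lined up between the fingers (left, (195,150)). Picking it up now.

```bash
python3 - <<'E'
from h import *
P=(625.5,-243.3)
pick(P,42,20,op=0.8)
T=(621,248)
upto(P,165); upto(T,165); robot.servo_line([*T,62+DZ],90); st()
shot("wrist","w16.png"); shot("scene","s16.png"); find("scene",["tall_eyepiece","narrow_holder"]); find("wrist",["tall_eyepiece","narrow_holder"]); ring("wrist","narrow_holder",16,T)
shot("top","t16.png"); find("top",["narrow_holder"])
a=[cv2.imread('pics/%s.png'%n) for n in('w16','s16')]; a[1]=cv2.resize(a[1][150:255,270:410],(512,384)); cv2.imwrite('pics/ws16.png',cv2.resize(cv2.hconcat(a),(800,300)))
E
```

```text
at t66.5 tcp [ 626.  -243.5   11.2] F [-0.1 -0.2  0.8] w0.801 f0.0
gripped t67.3 tcp [ 625.5 -243.2   10.5] F [-0.8  0.2  1.2] w0.380 f20.0
lifted t68.0 tcp [ 625.2 -243.    35.2] F [ 0.1  0.2 -2.2] w0.386 f20.0
 t72.7 tcp [621.3 248.2  31.1] F [-0.3  0.8 -2. ] w0.381 f20.0
scene tall_eyepiece 0.81 [621.2 249.   22.8]
scene narrow_holder 0.79 [622.  249.5  -1.7]
scene narrow_holder 0.54 [492.9 448.5  -2. ]
wrist tall_eyepiece 0.8 [623.3 251.4  17.8]
wrist narrow_holder 0.75 xy 623.7 250.0 r 24.6
top narrow_holder 0.55 [621.1 249.6   1. ]
```

View pics/ws16.png

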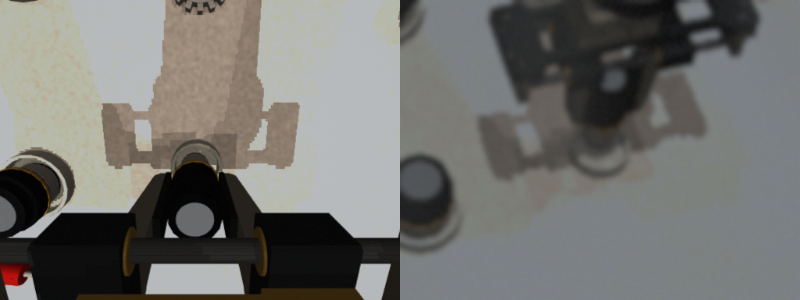

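The eyepiece and the narrow ring agree to within 1 mm, with the ring at (252,205) straight below the barrel. Lowering it, then checking everything.

```bash
python3 - <<'E'
from h import *
T=(621,248)
place(T,49,44.5)
upto(T,150); robot.movep([430,430,230],DOWN) if kin.ik([430,430,230],DOWN) is not None else None
st(); shot("scene","s17.png"); find("scene",NAMES[:9]); shot("top","t17.png"); find("top",NAMES[:9])
a=[cv2.imread('pics/%s.png'%n) for n in('s17','t17')]; a[0]=cv2.resize(a[0][90:285,160:420],(512,384)); a[1]=cv2.resize(a[1][110:320,110:390],(512,384)); cv2.imwrite('pics/ws17.png',cv2.resize(cv2.hconcat(a),(800,300)))
E
```

```text
pre t73.6 tcp [621.2 248.   17.6] F [ 0.7 -0.5 -1.7] w0.383 f20.0
touch at 45
open t75.9 tcp [621.  248.   13.5] F [-0.4 -0.7  0. ] w1.000 f0.0
 t78.1 tcp [431.2 428.5 229.5] F [0.  0.2 0.2] w0.999 f0.0
scene tall_eyepiece 0.86 [619.6 245.    4.4]
scene wide_eyepiece 0.59 [644.6  84.2   3.5]
scene wide_eyepiece 0.27 [437.5 100.3   4. ]
scene lens_cap 0.6 [438.  103.   40.8]
scene narrow_holder 0.68 [623.7 250.5  -2.7]
scene middle_holder 0.56 [6.429e+02 8.750e+01 3.000e-01]
scene wide_holder 0.89 [345.9 218.1   2.3]
scene wide_holder 0.82 [ 347.8 -119.4   -0. ]
scene wide_holder 0.65 [439.3  99.9   2.1]
scene gear 0.64 [4.636e+02 2.501e+02 1.000e-01]
scene bottle 0.89 [493.7 449.3  -6.7]
top tall_eyepiece 0.5 [622.  247.5   4. ]
top wide_eyepiece 0.73 [644.8  88.4   1.3]
top wide_eyepiece 0.37 [490.1 449.7  -3.2]
top lens_cap 0.76 [433.8 102.   34.5]
top narrow_holder 0.53 [620.5 248.   -4.3]
top middle_holder 0.46 [642.7  89.2  -2.8]
top wide_holder 0.8 [340.4 217.7  -3.9]
top wide_holder 0.73 [ 344.8 -124.1    0.5]
top wide_holder 0.49 [434.6 100.3   1.6]
top gear 0.68 [463.1 254.3  -1.3]
top gear 0.38 [643.2  87.7  -0.8]
top gear 0.37 [753.7  60.6  -1.2]
top bottle 0.63 [489.4 452.1  -2.7]
```

View pics/ws17.png

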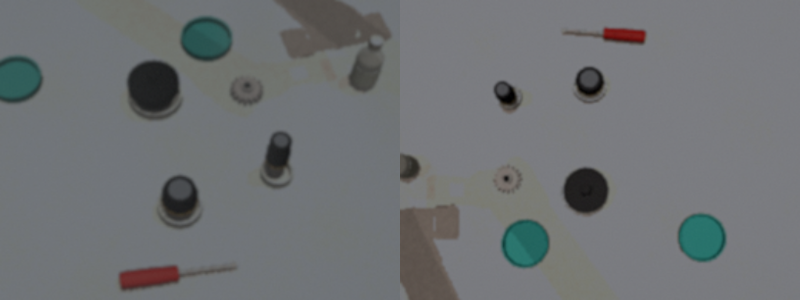

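Both views show all four parts upright in place: cap over lens at (153,88), wide eyepiece at (180,198) and tall eyepiece at (278,158). The gear, bottle and screwdriver haven't been disturbed. Handing in.

```bash
python3 -c "
from cell import robot
print(robot.job_done())"
```

```text
the job is handed in; nothing more can be done
None
```

I handed the job in at about 78 s: the last pictures show the tall eyepiece, wide eyepiece and lens upright in their holders, the cap over the lens, and the gear, bottle and screwdriver undisturbed; no verdict came back.

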